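# Stack the snack pot tower in colour order

## Robot

A 6-joint arm with a two-finger parallel gripper is mounted at the origin on a cart in front of the work surface, level with it; the furniture and walls round the work are solid. World frame = base frame: x ahead of the robot, y to its left, z up, the work surface at z = 0. Lengths are in mm, angles in rad, forces in N, time in s.
With the tool pointing down it reaches from about 325 to 850 mm from the base axis. Payload 4.4 kg.
Tool frame: the origin (TCP) lies midway between the tips of the shut fingers; the grasp point (between the pads) lies ctrl.grip_depth behind it (ctrl.grip_depth is the distance from the TCP to the grasp point, in mm); z points along the fingers, y is the line along which they close (so a half turn about z gives the same grasp; the last joint's range is limited). The gripper opens to 94 mm and grips with 3 to 60 N. Pads are 16 mm wide; open, the fingers measure 119 mm over their backs; the gripper's body (75 mm by 177 mm) begins 78 mm behind the grasp point.
Start: joints at [-1.48, 0.207, 1.542, -0, 1.393, -0.15], TCP at [137.671, -558.277, 205.447] pointing down, gripper open.
Joint ranges: [-2.73, 2.73], [-0.86, 2.22], [0.23, 2.46], [-1.11, 4.25], [0.08, 2.63], [-2.82, 2.82]. Speed limits (rad/s): [2.79, 2.79, 3.14, 3.14, 3.14, 3.14].

## Interface

Orientations are given as a unit quaternion [x, y, z, w].
In Python, from bench import ctrl gives the robot as it stands.
- The arm moves only by the tool carry_out, never from a script. Its argument "motion" is a list that holds one entry, the list of rows, each a list of 4 numbers: the shift along the tool's x, y, z normalised to -1 to 1, where 1 is 0.15 m, then the turn about the tool's z normalised to -1 to 1, where 1 is 60 degrees. In form: [[[tx, ty, tz, roll], ...]]. A call has 1 to 12 rows; each row shifts and turns the commanded pose from where the row before left it, along the tool's axes as they then stand; what a row does not reach is not made up. A row lasts 1/10 s, in which the tool goes at most 50 mm and 8.59 degrees, less where a joint would pass 70% of its speed; a pose out of reach is approached as far as the arm can. A call with a number of a shift or a turn outside -1 to 1 is refused whole. A call with a gripper value outside its range is refused whole. "fingers" is the gripper command: -1 is shut, 1 is fully open, values between are in proportion, set as the call begins (left out, the last holds). The fingers move at their own pace and stop on an object; "newtons" is the grip in N (left out, the last holds). Time passes only in rows, so rows that do not move let the fingers close. It gives the time, the measured TCP pose, the force, the opening and the grip force at its end, in the units of the state.
- ctrl.sense(): the state, without advancing time (a new reading comes with each control period).
- ctrl.get_image(name): name is "scene" or "side" or "wrist"; returns a dict with "pixels" (384x512x3 uint8, blue, green, red), "depth" (384x512 float32, mm along the optical axis (not along the pixel's ray), 0 where there is no reading), "mtx" (3x3 intrinsics, pixels), "position" and "attitude" of the camera in the world; the wrist camera has in their place "hand_eye" (4x4, takes a point from camera to tool coordinates, whose origin is the TCP and whose axes are the flange's). Camera axes: x right, y down, z forward; pixel columns grow to the right and rows downward; lengths in mm; the calibration is good to about 2 mm. A picture is of the moment at which its call begins: read the wrist's pose just before it.
- ctrl.hand_in(): hands the job in; it is judged then, once.
The state is a dict: "time_s": time; "joint_pos": joint angles; "qvel": joint speeds; "effort": joint torques, N m; "tool_pos": TCP position; "tool_rot": TCP orientation; "wrist_force": force on the tool from outside, world axes, zero at the start; "ft_torque": the same for the moment, N m; "gripper_width": opening from 0.0 (shut) to 1.0 (fully open); "finger_force": force on a finger pad.
Only numpy, scipy, OpenCV 4.12 (cv2) and the standard library are available. Lean on these libraries where they do the work, as an engineer would, in place of code of your own. Each camera call takes 0.05 s, during which the arm holds its last target. There are 200 camera calls.

## Task

Put the snack tower together on the round cork coaster: first the blue pot in the middle of the coaster, then the yellow pot on it, then the green pot, each upright and seated in the one below, and last the wooden lid seated in the green pot. The red pot is not wanted: leave it where it stands.

Things in the scene. Friction and masses are not known exactly. Their poses are not given: they have to be found in the camera images.
- blue_pot_center (a point): centre (half-way up, 25 mm above its underside) of the loose round blue plastic snack pot, open at the top. All four pots are alike but for colour: 62 mm outside diameter, straight sides, 50 mm tall in all, wall 4 mm. The lowest 6 mm is a foot of 48 mm diameter with a 4 mm bevel, which drops into the 54 mm wide mouth of the pot below until the shoulder rests on the rim, so each pot put on adds 44 mm. About 0.12 kg. z is the pot's axis, up when upright.
- yellow_pot_center (a point): centre (half-way up, 25 mm above its underside) of the loose round yellow plastic snack pot, open at the top. All four pots are alike but for colour: 62 mm outside diameter, straight sides, 50 mm tall in all, wall 4 mm. The lowest 6 mm is a foot of 48 mm diameter with a 4 mm bevel, which drops into the 54 mm wide mouth of the pot below until the shoulder rests on the rim, so each pot put on adds 44 mm. About 0.12 kg. z is the pot's axis, up when upright.
- green_pot_center (a point): centre (half-way up, 25 mm above its underside) of the loose round green plastic snack pot, open at the top. All four pots are alike but for colour: 62 mm outside diameter, straight sides, 50 mm tall in all, wall 4 mm. The lowest 6 mm is a foot of 48 mm diameter with a 4 mm bevel, which drops into the 54 mm wide mouth of the pot below until the shoulder rests on the rim, so each pot put on adds 44 mm. About 0.12 kg. z is the pot's axis, up when upright.
- red_pot_center (a point): centre (half-way up, 25 mm above its underside) of the loose round red plastic snack pot, open at the top; not wanted in the tower. All four pots are alike but for colour: 62 mm outside diameter, straight sides, 50 mm tall in all, wall 4 mm. The lowest 6 mm is a foot of 48 mm diameter with a 4 mm bevel, which drops into the 54 mm wide mouth of the pot below until the shoulder rests on the rim, so each pot put on adds 44 mm. About 0.12 kg. z is the pot's axis, up when upright.
- lid_knob (a point): grip point on the axis of the black knob of the loose round lid, 36 mm above the lid's underside. The lid is a brown wooden disc, 62 mm across and 5 mm thick (its top 11 mm above the underside), on a 6 mm deep, 48 mm wide bevelled plug that drops into a pot's mouth; it stands on this plug. The knob is an upright cylinder of 20 mm diameter, from 11 to 51 mm above the underside. About 0.07 kg. z is the axis, up.
- cork_top (a point): centre of the top face of the fixed round light-brown cork coaster, 100 mm across, 8 mm thick: the tower stands here.
- grey_coaster: fixed square dark-grey coaster, 96 x 96 mm, 8 mm thick, not used; origin at the centre of its underside.
Things that resemble listed ones, but are neither listed nor needed, are in the scene too. Several things look just like the part that bears blue_pot_center: the one meant starts farthest to the robot's right.

How it is judged:
By the outcome, as a careful person would: the job done as asked, in the order asked, and still so for the second after the job is handed in, with the robot touching nothing.
It also fails if it takes over 112 s, if anything falls off the work surface, if the arm or the gripper's body presses on something with over 40 N, if the wrist force passes 120 N, or if a joint passes its speed limit or range.

## Working session

There is one attempt and no reset: what is moved stays moved. The work goes in short steps, Python scripts to look and compute and a tool call to move; the robot and the scene stay as the last step left them, time stands still between calls to the robot, and variables do not carry over. Pictures are saved under pics/ and viewed, at most 14 in all, crops included, and the job is handed in when it is done.

Besides the shell and the picture viewer there is one more tool, called after "Emit:" by a JSON object that holds its "op" and its "data". carry_out: Moves the arm, as the interface text tells. Its arguments: {"type":"object","properties":{"motion":{"type":"array"},"fingers":{"type":"number"},"newtons":{"type":"number"}},"required":["motion"]}

```bash
mkdir -p pics; ls; python3 - <<'E'
from bench import ctrl
import cv2,numpy as np
print(ctrl.sense(),ctrl.grip_depth)
for n in("scene","side"):
    d=ctrl.get_image(n); cv2.imwrite(f"pics/{n}0.png",d["pixels"]); print(n,d["mtx"],d["position"],d["attitude"])
    np.savez(f"{n}0.npz",**d)
E
```

```text
pics
{'time_s': 0.0, 'joint_pos': array([-1.47953081e+00,  2.07419911e-01,  1.54292677e+00,  2.43419662e-05,
        1.39348971e+00, -1.50483474e-01]), 'qvel': array([ 0.00019618,  0.00187356,  0.00119074,  0.00053798, -0.0006048 ,
        0.00125485]), 'effort': array([ 5.95796046e-04, -3.70881379e+01, -2.81413025e+01,  6.98644621e-02,
        3.60539707e-02, -1.47532573e-04]), 'tool_pos': array([ 137.58869362, -557.47766259,  204.30375404]), 'tool_rot': array([ 9.92703204e-01,  1.20578148e-01,  4.51850027e-05, -1.12102121e-03]), 'wrist_force': array([-0.27614158,  0.07494326,  0.55677772]), 'ft_torque': array([-0.04422148,  0.05718483, -0.05443815]), 'finger_force': 0.0, 'gripper_width': 0.9994545527421047} 18.8
scene [[417.5378178    0.         259.92603892]
 [  0.         417.5378178  193.9947903 ]
 [  0.           0.           1.        ]] [-393.09967553 -671.61923679 1054.90159846] [ 0.84483699 -0.34038893  0.16194477 -0.37968371]
side [[372.75210667   0.         254.25931954]
 [  0.         372.75210667 196.38783981]
 [  0.           0.           1.        ]] [   4.12279632 1063.83866737  745.7353929 ] [-0.18193046  0.86437214 -0.4561975   0.10791644]
```

View pics/scene0.png

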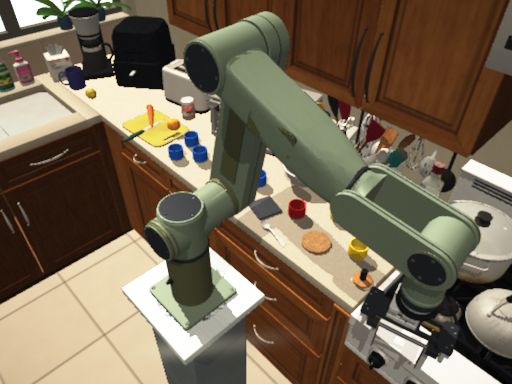

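View pics/side0.png

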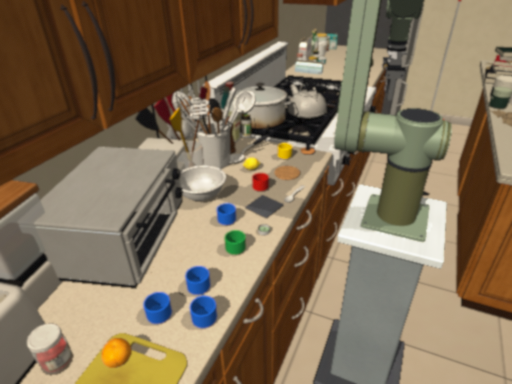

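The scene view shows three blue pots at (176,152), (200,154) and (192,139), a fourth at (261,178) partly hidden by the arm, and red (297,209), cork (316,242), yellow (358,249) and lid (363,278). The side view shows blue pots at (158,307), (198,280), (203,312) and (227,213), plus green (235,242), red (261,182), yellow (285,150), cork (287,172) and lid (307,150). I'll measure these next.

```bash
cat > h.py <<'E'
import cv2,numpy as np
from scipy.spatial.transform import Rotation as R
H={"blue":((105,150,60),(128,255,255)),"yellow":((22,150,110),(32,255,255)),"green":((55,120,40),(85,255,255)),"red":((0,200,60),(4,255,255)),"brown":((7,90,90),(19,255,255)),"grey":((100,15,30),(130,110,110))}
def world(d,T=None):
    "per-pixel world points from depth"
    if T is None: r,p=R.from_quat(d["attitude"]).as_matrix(),d["position"]
    else: r,p=T[:3,:3],T[:3,3]
    v,u=np.mgrid[:384,:512]; k=np.linalg.inv(d["mtx"])
    ray=np.stack([u,v,np.ones_like(u)],-1)@k.T
    return (ray*d["depth"][...,None])@r.T+p, ray@r.T, p
def wrist_T(s,d):
    T=np.eye(4);T[:3,:3]=R.from_quat(s["tool_rot"]).as_matrix();T[:3,3]=s["tool_pos"]
    return T@d["hand_eye"]
def blobs(d,c,amin=25):
    hsv=cv2.cvtColor(d["pixels"],cv2.COLOR_BGR2HSV)
    n,l,st,ce=cv2.connectedComponentsWithStats(cv2.inRange(hsv,*map(np.array,H[c])))
    return [(l==i,ce[i],st[i,4]) for i in range(1,n) if st[i,4]>=amin]
def circle(P):
    "algebraic circle fit to xy"
    A=np.c_[2*P[:,:2],np.ones(len(P))]; s=np.linalg.lstsq(A,(P[:,:2]**2).sum(1),rcond=None)[0]
    return s[:2],np.sqrt(s[2]+s[:2]@s[:2])
E
python3 - <<'E'
from h import *
for n in("side","scene"):
    d=np.load(n+"0.npz");W,ray,p=world(d)
    for c in H:
        for m,ce,a in blobs(d,c):
            P=W[m&(d["depth"]>0)]
            if len(P)<10: continue
            lo,hi=np.percentile(P,[3,97],axis=0); 
            if lo[2]<-30 or hi[2]>120: continue
            print(n,c,ce.round(),a,"mid",((lo+hi)/2).round(),"size",(hi-lo).round(),"ztop",hi[2].round())
E
```

```text
side blue [226. 214.] 300 mid [496. 231.  31.] size [56. 59. 37.] ztop 50.0
side blue [198. 280.] 510 mid [430. 514.  30.] size [57. 58. 41.] ztop 50.0
side blue [157. 307.] 625 mid [472. 628.  30.] size [58. 57. 40.] ztop 50.0
side blue [203. 311.] 636 mid [365. 595.  29.] size [57. 58. 41.] ztop 50.0
side yellow [284. 150.] 201 mid [ 479. -255.   29.] size [55. 64. 42.] ztop 50.0
side yellow [251. 163.] 148 mid [562. -95.  32.] size [51. 35. 34.] ztop 50.0
side yellow [137. 367.] 2779 mid [432. 764.   9.] size [179. 121.   5.] ztop 12.0
side green [235. 242.] 385 mid [408. 343.  30.] size [56. 59. 39.] ztop 50.0
side red [260. 182.] 206 mid [473.   9.  32.] size [55. 59. 35.] ztop 49.0
side brown [505. 117.] 134 mid [ -384. -1028.    15.] size [ 63. 163.  17.] ztop 23.0
side brown [263. 124.] 113 mid [ 643. -430.   60.] size [99. 80. 27.] ztop 73.0
side brown [307. 151.] 86 mid [ 406. -327.    7.] size [61. 53. 16.] ztop 14.0
side brown [287. 172.] 327 mid [ 424. -132.    5.] size [ 92. 101.  12.] ztop 10.0
side brown [257. 178.] 44 mid [502. -41.  24.] size [ 81. 133.  54.] ztop 5
[... 568 characters left out ...]
. 123.] 295 mid [387. 918.  12.] size [126.  97.  12.] ztop 19.0
scene yellow [357. 249.] 311 mid [ 477. -257.   31.] size [60. 57. 44.] ztop 53.0
scene red [296. 209.] 259 mid [473.   9.  31.] size [60. 58. 42.] ztop 52.0
scene brown [76. 55.] 76 mid [ 496. 1752.   43.] size [62. 31. 69.] ztop 77.0
scene brown [150. 114.] 111 mid [452. 908.  31.] size [ 91. 139.  33.] ztop 48.0
scene brown [174. 125.] 99 mid [472. 751.  42.] size [49. 34. 36.] ztop 60.0
scene brown [316. 242.] 566 mid [ 420. -130.    7.] size [91. 88. 12.] ztop 13.0
scene brown [362. 280.] 229 mid [ 402. -331.   10.] size [56. 55. 17.] ztop 18.0
scene brown [476. 277.] 78 mid [ 624. -580.   61.] size [71. 78. 20.] ztop 71.0
```

```bash
python3 - <<'E'
from h import *
d=np.load("side0.npz");W,_,_=world(d)
cv2.imwrite("pics/crop1.png",cv2.resize(d["pixels"][130:340,120:340],None,fx=2.7,fy=2.7,interpolation=cv2.INTER_CUBIC))
P=W[d["depth"]>0];P=P[(P[:,0]>300)&(P[:,2]>55)]
for y in range(-450,500,75):
    Q=P[(P[:,1]>y)&(P[:,1]<y+75)&(P[:,0]<800)]
    if len(Q): print(y,"min x with z>55/100/150",*[Q[Q[:,2]>z][:,0].min().round() if (Q[:,2]>z).any() else None for z in(55,100,150)],"zmax",Q[:,2].max().round())
E
```

```text
-450 min x with z>55/100/150 580.0 580.0 580.0 zmax 571.0
-375 min x with z>55/100/150 581.0 581.0 581.0 zmax 580.0
-300 min x with z>55/100/150 581.0 581.0 581.0 zmax 588.0
-225 min x with z>55/100/150 563.0 563.0 563.0 zmax 596.0
-150 min x with z>55/100/150 548.0 548.0 548.0 zmax 606.0
-75 min x with z>55/100/150 550.0 550.0 550.0 zmax 614.0
0 min x with z>55/100/150 581.0 581.0 581.0 zmax 622.0
75 min x with z>55/100/150 562.0 581.0 581.0 zmax 630.0
150 min x with z>55/100/150 567.0 581.0 581.0 zmax 638.0
225 min x with z>55/100/150 580.0 580.0 580.0 zmax 646.0
300 min x with z>55/100/150 581.0 581.0 581.0 zmax 655.0
375 min x with z>55/100/150 562.0 562.0 562.0 zmax 663.0
450 min x with z>55/100/150 539.0 539.0 539.0 zmax 671.0
```

View pics/crop1.png

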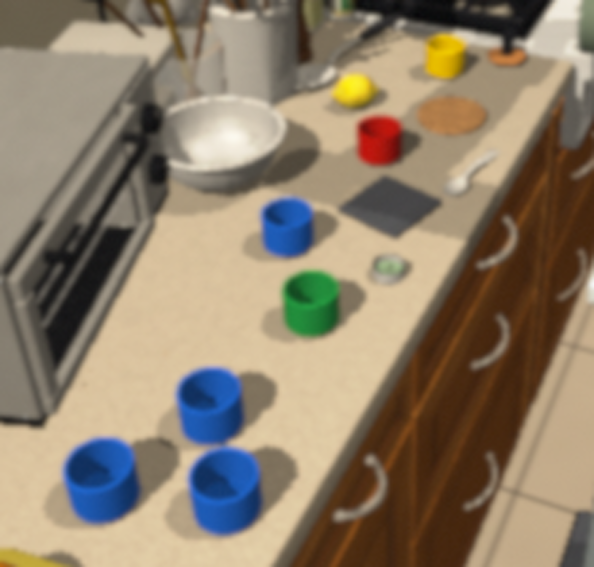

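Blue candidates in the side view are (227,213), (198,280), (203,312) and (158,307), at y = 231, 514, 595 and 628. The one meant is (227,213), at (288,227) in the crop: it has the lowest y, so it stands farthest to the robot's right. I'll square up the tool and drive over.

Emit:
{"op": "carry_out", "data": {"motion": [[[0,0,0,0.1154],[0,0,0,0.1154],[0.15,-0.2,0,0],[0.18,-0.24,0,0],[0.2,-0.25,0,0],[0.2,-0.25,0,0],[0.2,-0.25,0,0],[0.2,-0.25,0,0],[0.2,-0.25,0,0],[0.15,-0.25,0,0],[0.1,-0.2,0,0],[0.1,-0.2,0,0]]], "fingers": 1, "newtons": 20}}

```text
time_s: 1.3
tool_pos: [390.0, -205.4, 205.1]
tool_rot: [1.0, 0.0, -0.0, -0.0]
wrist_force: [0.3, -0.4, -0.3]
gripper_width: 1.001
finger_force: 0.0
```

Emit:
{"op": "carry_out", "data": {"motion": [[[0.05,-0.25,0,0],[0.05,-0.28,0,0],[0.05,-0.28,0,0],[0.05,-0.28,0,0],[0.05,-0.28,0,0],[0.05,-0.28,0,0],[0,-0.2,0,0],[0,-0.1,0,0],[0,0,0,0],[0,0,0,0],[0,0,0,0]]]}}

```text
time_s: 2.4
tool_pos: [434.5, 84.4, 205.2]
tool_rot: [1.0, -0.001, -0.0, 0.0]
wrist_force: [0.0, -0.5, -0.2]
gripper_width: 1.001
finger_force: 0.0
```

```bash
cat > look.py <<'E'
from h import *
from bench import ctrl
import sys
def look(name,show=True):
    s=ctrl.sense(); d=ctrl.get_image("wrist"); W,ray,p=world(d,wrist_T(s,d))
    if show: cv2.imwrite(f"pics/{name}.png",d["pixels"])
    print("tcp",s["tool_pos"].round(1),"yaw",np.degrees(2*np.arctan2(s["tool_rot"][1],s["tool_rot"][0])).round(2),"t",round(s["time_s"],1),"w",round(s["gripper_width"],3))
    for c in H:
        for m,ce,a in blobs(d,c,150):
            z=W[...,2][m&(d["depth"]>0)]
            if len(z)<50: continue
            zt=np.percentile(z,90)
            top=m&(np.abs(W[...,2]-zt)<4)&(d["depth"]>0)
            P=W[top][:,:2].astype(np.float32); 
            if len(P)<20: continue
            hull=cv2.convexHull(P)[:,0]; (cx,cy),r=cv2.minEnclosingCircle(hull)
            print(c,ce.round(),a,"ztop",zt.round(1),"centre",round(cx,1),round(cy,1),"r",round(r,1),"fit",*[np.round(q,1) for q in circle(hull)])
    return s,d,W
if __name__=="__main__": look(sys.argv[1])
E
python3 look.py w1
```

```text
tcp [434.5  84.4 205.2] yaw -0.06 t 2.4 w 1.001
blue [119. 122.] 1467 ztop 48.4 centre 498.1 229.3 r 30.5 fit [498.  229.2] 30.0
yellow [426.  58.] 2628 ztop 48.4 centre 563.3 -106.0 r 18.9 fit [ 563.2 -106. ] 18.1
green [ 32. 200.] 2209 ztop 47.6 centre 409.4 341.4 r 31.5 fit [409.9 340.5] 30.2
red [319. 143.] 2513 ztop 48.1 centre 476.0 8.7 r 30.3 fit [475.8   9.1] 29.7
brown [420. 177.] 4155 ztop 7.5 centre 422.6 -129.1 r 50.2 fit [ 424.1 -128.7] 48.7
brown [411. 219.] 159 ztop 7.3 centre 381.4 -122.4 r 26.0 fit [ 402.  -126.7] 30.9
brown [442. 277.] 170 ztop 315.8 centre 464.1 36.6 r 2.2 fit [464.1  36.3] 1.9
brown [461. 300.] 390 ztop 322.1 centre 461.7 36.7 r 4.5 fit [461.6  36. ] 3.4
grey [494. 313.] 292 ztop 325.6 centre 462.4 31.9 r 5.5 fit [462.1  32. ] 4.3
```

View pics/w1.png

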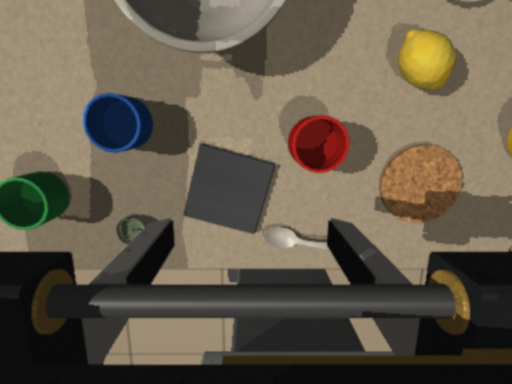

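The wrist view shows blue at (119,122), green at (32,200), red at (319,143), cork at (420,182) and the lemon at (426,58). The sizes and heights agree. I'll go closer to blue.

Emit:
{"op": "carry_out", "data": {"motion": [[[0,-0.2,0,0],[0,-0.27,0.05,0],[0,-0.25,0.1,0],[0,-0.17,0.1,0],[0,-0.08,0.05,0],[0,0,0,0],[0,0,0,0]]]}}

```text
time_s: 3.15
tool_pos: [435.0, 229.7, 160.7]
tool_rot: [1.0, -0.0, 0.0, 0.0]
wrist_force: [0.7, -0.2, 0.4]
gripper_width: 0.999
finger_force: 0.0
```

```bash
python3 look.py w2
```

```text
tcp [435.  229.7 160.7] yaw -0.04 t 3.1 w 0.999
blue [251. 123.] 3082 ztop 48.2 centre 497.7 230.3 r 30.1 fit [497.9 230.1] 29.7
green [136. 207.] 2248 ztop 48.0 centre 410.4 341.6 r 31.0 fit [410.1 341.3] 30.2
red [473. 146.] 4307 ztop 47.8 centre 474.9 9.6 r 31.1 fit [475.3  10. ] 29.9
brown [454. 292.] 544 ztop 277.1 centre 461.7 181.9 r 4.7 fit [461.6 181.7] 3.7
grey [488. 316.] 244 ztop 280.9 centre 461.7 178.7 r 3.9 fit [461.6 178.7] 3.6
```

Emit:
{"op": "carry_out", "data": {"motion": [[[0.14,0,0,0],[0.18,0,0.1,0],[0.1,0,0.2,0],[0,0,0.25,0],[0,0,0.22,0],[0,0,0.15,0],[0,0,0.07,0],[0,0,0,0],[0,0,0,0]]]}}

```text
time_s: 4.1
tool_pos: [499.1, 230.6, 13.4]
tool_rot: [1.0, -0.0, 0.001, -0.0]
wrist_force: [-0.1, -0.3, -0.2]
gripper_width: 1.002
finger_force: 0.0
```

Emit:
{"op": "carry_out", "data": {"motion": [[[0,0,0,0],[0,0,0,0],[0,0,0,0],[0,0,0,0],[0,0,0,0],[0,0,0,0],[0,0,0,0],[0,0,0,0]]], "fingers": -1, "newtons": 20}}

```text
time_s: 4.9
tool_pos: [497.8, 230.9, 12.3]
tool_rot: [1.0, 0.0, 0.0, -0.0]
wrist_force: [-0.8, -0.6, 3.1]
gripper_width: 0.642
finger_force: 20.0
```

Emit:
{"op": "carry_out", "data": {"motion": [[[0,0,-0.1,0],[0,0,-0.25,0],[0,0,-0.25,0],[0,0,-0.15,0],[0,0.05,-0.05,0],[-0.05,0.15,0,0],[-0.1,0.25,0,0],[-0.1,0.25,0,0],[-0.1,0.25,0,0],[-0.1,0.25,0,0],[-0.1,0.25,0,0],[-0.1,0.25,0,0]]]}}

```text
time_s: 6.1
tool_pos: [397.9, -25.6, 130.9]
tool_rot: [1.0, 0.0, -0.001, -0.0]
wrist_force: [1.0, -1.3, -1.3]
gripper_width: 0.642
finger_force: 20.0
```

Emit:
{"op": "carry_out", "data": {"motion": [[[-0.1,0.25,0,0],[-0.1,0.25,0,0],[-0.1,0.15,0,0],[-0.05,0.05,0,0],[0,0,0,0],[0,0,0,0]]]}}

```text
time_s: 6.7
tool_pos: [347.4, -128.5, 131.5]
tool_rot: [1.0, -0.0, -0.0, -0.001]
wrist_force: [-0.4, 0.4, -2.2]
gripper_width: 0.646
finger_force: 20.0
```

```bash
python3 look.py w3
```

```text
tcp [ 347.4 -128.5  131.5] yaw -0.01 t 6.7 w 0.646
blue [247. 231.] 6856 ztop 167.6 centre 348.5 -128.6 r 30.7 fit [ 349.  -128.6] 30.0
yellow [406.  38.] 5338 ztop 48.1 centre 480.3 -255.7 r 31.2 fit [ 479.6 -255.3] 30.4
red [80. 36.] 3491 ztop 48.0 centre 475.5 8.0 r 30.9 fit [475.1   7.2] 29.9
brown [251. 109.] 9099 ztop 7.2 centre 422.5 -129.3 r 50.0 fit [ 422.3 -129.4] 49.6
brown [458. 130.] 2653 ztop 10.4 centre 403.9 -331.0 r 31.4 fit [ 403.6 -330.9] 30.7
brown [384. 296.] 465 ztop 248.4 centre 373.8 -160.2 r 4.7 fit [ 374.  -160.7] 3.9
grey [454. 309.] 1876 ztop 251.7 centre 376.3 -171.4 r 11.3 fit [ 376.1 -171.5] 9.8
grey [ 74. 315.] 1266 ztop 251.7 centre 373.7 -89.9 r 8.3 fit [374.4 -90.7] 7.4
```

View pics/w3.png

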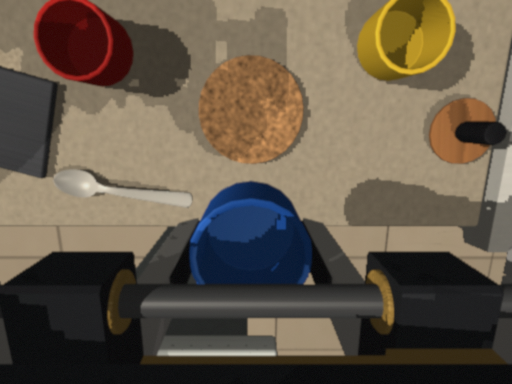

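Blue is held at (247,231), its centre 73.7 mm short of the cork's centre at (251,109). Yellow, red and the lid are all in view. I'll place it now.

Emit:
{"op": "carry_out", "data": {"motion": [[[0.12,0,0,0],[0.2,0,0.05,0],[0.12,0.005,0.15,0],[0.051,0,0.2,0],[0,0,0.15,0],[0,0,0.1,0],[0,0,0.05,0],[0,0,0.033,0],[0,0,0,0],[0,0,0,0],[0,0,0,0]]]}}

```text
time_s: 7.85
tool_pos: [422.2, -130.4, 22.9]
tool_rot: [1.0, 0.0, 0.001, 0.0]
wrist_force: [-0.8, -0.2, -1.0]
gripper_width: 0.64
finger_force: 20.0
```

Emit:
{"op": "carry_out", "data": {"motion": [[[0,0,0.007,0],[0,0,0.007,0],[0,0,0,0],[0,0,0,0],[0,0,0,0]]]}}

```text
time_s: 8.35
tool_pos: [421.7, -130.3, 20.3]
tool_rot: [1.0, 0.0, 0.0, 0.0]
wrist_force: [0.1, 0.5, 1.8]
gripper_width: 0.639
finger_force: 20.0
```

Emit:
{"op": "carry_out", "data": {"motion": [[[0,0,0,0],[0,0,0,0],[0,0,0,0],[0,0,0,0],[0,0,0,0],[0,0,-0.1,0],[0,0,-0.2,0],[0,0,-0.25,0],[0,0,-0.25,0],[0,0,-0.15,0],[-0.1,0,0,0],[-0.2,0,0,0]]], "fingers": 1}}

```text
time_s: 9.55
tool_pos: [377.8, -130.8, 164.0]
tool_rot: [1.0, 0.001, 0.002, 0.001]
wrist_force: [0.1, -0.6, -0.3]
gripper_width: 0.995
finger_force: 0.0
```

Emit:
{"op": "carry_out", "data": {"motion": [[[-0.1,0.1,0,0],[0,0.2,0,0],[0.1,0.2,0,0],[0.1,0.2,0,0],[0.1,0.1,0,0],[0.02,0.05,0,0],[0,0,0,0],[0,0,0,0]]]}}

```text
time_s: 10.35
tool_pos: [408.5, -256.5, 162.0]
tool_rot: [1.0, 0.0, -0.001, -0.001]
wrist_force: [0.7, -0.3, 1.0]
gripper_width: 0.997
finger_force: 0.0
```

```bash
python3 look.py w4
```

```text
tcp [ 408.5 -256.5  162. ] yaw 0.02 t 10.3 w 0.997
blue [121. 174.] 2635 ztop 56.1 centre 422.2 -131.5 r 30.8 fit [ 422.3 -131.7] 30.1
yellow [72. 20.] 1445 ztop 48.8 centre 561.2 -106.2 r 17.0 fit [ 561.8 -106.5] 16.0
yellow [251. 112.] 2287 ztop 48.6 centre 480.3 -255.8 r 30.6 fit [ 480.2 -255.7] 30.3
red [ 15. 137.] 279 ztop 27.3 centre 454.5 -12.0 r 9.3 fit [462.7  -4. ] 14.3
brown [133. 138.] 1399 ztop 7.0 centre 438.6 -129.8 r 46.6 fit [ 426.5 -128.6] 45.9
brown [315. 185.] 1854 ztop 10.3 centre 403.9 -330.9 r 31.0 fit [ 404. -331.] 30.6
brown [156. 194.] 766 ztop 7.0 centre 398.7 -145.7 r 38.2 fit [ 411.  -135.4] 38.2
brown [454. 290.] 485 ztop 278.2 centre 436.1 -304.7 r 3.9 fit [ 436.1 -304.2] 3.3
grey [496. 310.] 581 ztop 282.1 centre 436.1 -309.1 r 6.0 fit [ 436.5 -309.3] 5.2
```

View pics/w4.png

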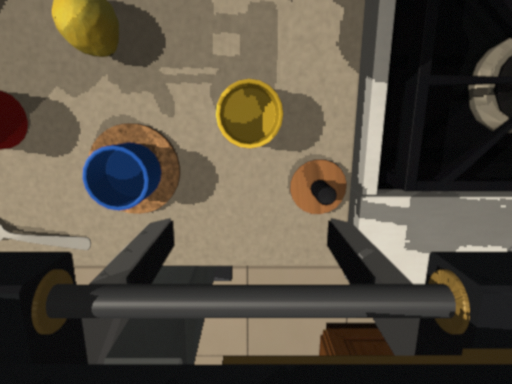

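Blue stands on the cork at (121,174), with its rim at 58 mm and centred to about 2 mm. Yellow is at (251,112) and the lid at (319,186).

Emit:
{"op": "carry_out", "data": {"motion": [[[0.14,-0.005,0,0],[0.2,0,0.1,0],[0.138,0,0.2,0],[0,0,0.25,0],[0,0,0.22,0],[0,0,0.15,0],[0,0,0.078,0],[0,0,0,0],[0,0,0,0],[0,0,0,0]]]}}

```text
time_s: 11.4
tool_pos: [482.3, -257.6, 14.6]
tool_rot: [1.0, 0.0, 0.001, 0.001]
wrist_force: [-0.6, 0.5, 0.4]
gripper_width: 0.997
finger_force: 0.0
```

Emit:
{"op": "carry_out", "data": {"motion": [[[0,0,0,0],[0,0,0,0],[0,0,0,0],[0,0,0,0],[0,0,0,0],[0,0,0,0],[0,0,0,0],[0,0,0,0]]], "fingers": -1, "newtons": 20}}

```text
time_s: 12.2
tool_pos: [481.0, -256.7, 12.9]
tool_rot: [1.0, 0.0, 0.0, -0.0]
wrist_force: [-0.1, 1.2, 3.7]
gripper_width: 0.667
finger_force: 20.0
```

Emit:
{"op": "carry_out", "data": {"motion": [[[0,0,-0.1,0],[0,0,-0.25,0],[0,0,-0.25,0],[0,0,-0.17,0],[0,0,-0.1,0],[-0.15,-0.05,0,0],[-0.22,-0.1,0,0],[-0.2,-0.17,0,0],[-0.17,-0.2,0,0],[-0.1,-0.2,0,0],[-0.05,-0.12,0,0],[0,0,0,0]]]}}

```text
time_s: 13.4
tool_pos: [346.0, -128.8, 143.1]
tool_rot: [1.0, 0.001, -0.0, -0.0]
wrist_force: [0.5, -0.2, -1.1]
gripper_width: 0.669
finger_force: 20.0
```

Emit:
{"op": "carry_out", "data": {"motion": [[[0,0,0,0],[0,0,0,0]]]}}

```text
time_s: 13.6
tool_pos: [348.3, -131.8, 143.8]
tool_rot: [1.0, -0.0, 0.001, 0.001]
wrist_force: [-0.4, 0.0, -1.6]
gripper_width: 0.671
finger_force: 20.0
```

```bash
python3 look.py w5
```

```text
tcp [ 348.3 -131.8  143.8] yaw -0.02 t 13.6 w 0.671
blue [250. 111.] 3757 ztop 56.3 centre 421.5 -130.9 r 30.3 fit [ 422.  -130.9] 29.8
yellow [240. 218.] 3303 ztop 179.3 centre 363.9 -127.2 r 25.4 fit [ 349.7 -131.6] 29.0
yellow [195. 265.] 238 ztop 179.8 centre 344.5 -105.7 r 10.4 fit [ 345.6 -113.5] 12.5
red [84. 42.] 3121 ztop 48.1 centre 475.5 7.7 r 30.9 fit [475.2   7.4] 30.0
brown [239. 110.] 3294 ztop 7.1 centre 422.3 -129.5 r 49.9 fit [ 422.3 -129.3] 49.6
brown [445. 131.] 2430 ztop 10.5 centre 403.1 -330.9 r 31.5 fit [ 403.7 -330.8] 30.8
brown [390. 296.] 475 ztop 260.7 centre 374.8 -164.0 r 4.8 fit [ 375.  -162.3] 4.3
grey [457. 310.] 1532 ztop 264.2 centre 376.3 -175.4 r 11.1 fit [ 375.5 -175.8] 9.7
grey [ 74. 314.] 943 ztop 264.0 centre 374.7 -94.3 r 7.0 fit [374.7 -94.3] 6.6
```

Emit:
{"op": "carry_out", "data": {"motion": [[[0.12,-0.006,0,0],[0.2,0,0.05,0],[0.12,0,0.12,0],[0.049,0,0.15,0],[0,0,0.1,0],[0,0,0.05,0],[0,0,0,0],[0,0,0,0],[0,0,0,0]]]}}

```text
time_s: 14.55
tool_pos: [421.7, -130.5, 73.7]
tool_rot: [1.0, -0.0, 0.001, 0.001]
wrist_force: [-0.3, 0.4, -2.2]
gripper_width: 0.667
finger_force: 20.0
```

Emit:
{"op": "carry_out", "data": {"motion": [[[0,0,0.02,0],[0,0,0.02,0],[0,0,0.01,0],[0,0,0,0],[0,0,0,0],[0,0,0,0]]]}}

```text
time_s: 15.15
tool_pos: [420.9, -129.8, 65.2]
tool_rot: [1.0, 0.0, 0.0, 0.0]
wrist_force: [0.2, -0.1, -1.6]
gripper_width: 0.666
finger_force: 20.0
```

Almost seated with no contact force yet, so the foot has entered the mouth. I'll lower 2 mm more.

Emit:
{"op": "carry_out", "data": {"motion": [[[0,0,0.01,0],[0,0,0.005,0],[0,0,0,0],[0,0,0,0],[0,0,0,0]]]}}

```text
time_s: 15.65
tool_pos: [421.3, -130.0, 64.8]
tool_rot: [1.0, 0.0, 0.0, 0.0]
wrist_force: [-3.8, 1.4, 11.5]
gripper_width: 0.668
finger_force: 20.0
```

Emit:
{"op": "carry_out", "data": {"motion": [[[0,0,0,0],[0,0,0,0],[0,0,0,0],[0,0,0,0],[0,0,0,0],[0,0,-0.1,0],[0,0,-0.2,0],[0,0,-0.25,0],[0,0,-0.25,0],[0,-0.05,-0.14,0],[-0.05,-0.15,0,0],[-0.05,-0.25,0,0]]], "fingers": 1}}

```text
time_s: 16.85
tool_pos: [406.7, -63.1, 205.2]
tool_rot: [1.0, -0.002, 0.001, 0.001]
wrist_force: [-0.5, 1.2, -0.5]
gripper_width: 0.999
finger_force: 0.0
```

Emit:
{"op": "carry_out", "data": {"motion": [[[0,-0.28,0,0],[0,-0.28,0,0],[0,-0.28,0,0],[0,-0.28,0,0],[0,-0.28,0,0],[-0.1,-0.28,0,0],[-0.1,-0.28,0,0],[-0.1,-0.28,0.05,0],[-0.05,-0.25,0.1,0],[-0.05,-0.15,0.1,0],[0,-0.05,0,0],[0,0,0,0]]]}}

```text
time_s: 18.05
tool_pos: [345.6, 341.5, 166.2]
tool_rot: [1.0, 0.001, -0.0, 0.0]
wrist_force: [0.5, -0.1, -0.1]
gripper_width: 0.998
finger_force: 0.0
```

Emit:
{"op": "carry_out", "data": {"motion": [[[0,0,0,0],[0,0,0,0]]]}}

```text
time_s: 18.25
tool_pos: [346.8, 340.4, 167.3]
tool_rot: [1.0, -0.001, 0.001, -0.0]
wrist_force: [0.0, -0.2, 0.9]
gripper_width: 0.993
finger_force: 0.0
```

```bash
python3 look.py w6; python3 - <<'E'
from bench import ctrl
import cv2
d=ctrl.get_image("side");cv2.imwrite("pics/side6.png",cv2.resize(d["pixels"][110:280,180:350],None,fx=3.4,fy=3.4,interpolation=cv2.INTER_CUBIC))
E
```

```text
tcp [346.8 340.4 167.3] yaw -0.09 t 18.2 w 0.993
blue [70. 97.] 2532 ztop 48.3 centre 431.5 512.1 r 30.8 fit [431.4 512.2] 30.3
blue [ 14. 173.] 819 ztop 48.2 centre 365.0 582.8 r 28.0 fit [366.4 590.5] 28.7
green [249. 124.] 3123 ztop 48.2 centre 409.6 341.9 r 30.1 fit [409.5 341.9] 29.8
brown [455. 294.] 598 ztop 284.0 centre 373.5 291.7 r 4.6 fit [373.8 291.6] 3.4
```

View pics/side6.png

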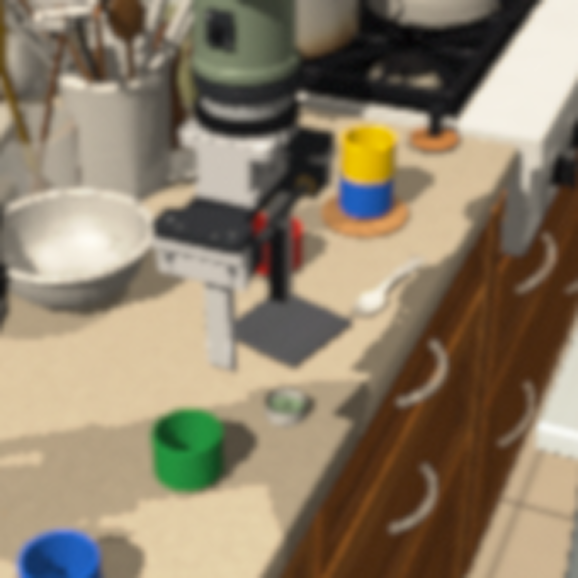

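Yellow stands straight on blue on the cork, at (368,170) in the crop. Green is alone at (188,450), clear of the small jar at (288,403).

Emit:
{"op": "carry_out", "data": {"motion": [[[0.13,-0.01,0,0],[0.18,0,0.1,0],[0.108,0,0.2,0],[0,0,0.25,0],[0,0,0.22,0],[0,0,0.16,0],[0,0,0.1,0],[0,0,0,0],[0,0,0,0],[0,0,0,0]]]}}

```text
time_s: 19.35
tool_pos: [409.9, 343.1, 13.5]
tool_rot: [1.0, -0.0, 0.001, -0.001]
wrist_force: [-0.0, 0.6, -0.4]
gripper_width: 0.998
finger_force: 0.0
```

Emit:
{"op": "carry_out", "data": {"motion": [[[0,0,0,0],[0,0,0,0],[0,0,0,0],[0,0,0,0],[0,0,0,0],[0,0,0,0],[0,0,0,0],[0,0,0,0]]], "fingers": -1, "newtons": 20}}

```text
time_s: 20.15
tool_pos: [408.6, 342.8, 12.2]
tool_rot: [1.0, 0.0, 0.0, -0.0]
wrist_force: [-1.0, -0.2, 2.8]
gripper_width: 0.664
finger_force: 20.0
```

Emit:
{"op": "carry_out", "data": {"motion": [[[0,0,-0.1,0],[0,0,-0.25,0],[0,0,-0.28,0],[0,0,-0.25,0],[0,0.1,-0.2,0],[0,0.2,-0.12,0],[0,0.28,0,0],[0,0.28,0,0],[0,0.28,0,0],[0,0.28,0,0],[0,0.28,0,0],[0,0.28,0,0]]]}}

```text
time_s: 21.35
tool_pos: [407.8, 44.2, 191.4]
tool_rot: [1.0, 0.0, -0.0, -0.0]
wrist_force: [1.1, -0.5, -1.5]
gripper_width: 0.665
finger_force: 20.0
```

Emit:
{"op": "carry_out", "data": {"motion": [[[-0.1,0.28,0,0],[-0.1,0.28,0,0],[-0.1,0.28,0,0],[-0.1,0.2,0,0],[-0.02,0.1,0,0],[0,0.04,0,0],[0,0,0,0],[0,0,0,0],[0,0,0,0],[0,0,0,0]]]}}

```text
time_s: 22.35
tool_pos: [345.7, -130.5, 191.8]
tool_rot: [1.0, 0.001, -0.0, -0.0]
wrist_force: [0.3, 1.5, -1.2]
gripper_width: 0.666
finger_force: 20.0
```

```bash
python3 look.py w7
```

```text
tcp [ 345.7 -130.5  191.8] yaw 0.11 t 22.4 w 0.666
yellow [259. 110.] 1643 ztop 100.7 centre 420.3 -130.5 r 30.5 fit [ 420.3 -130.4] 30.1
green [249. 238.] 10064 ztop 227.7 centre 347.4 -130.3 r 31.0 fit [ 348.2 -130.5] 30.0
red [112.  54.] 2199 ztop 48.0 centre 475.5 7.4 r 30.8 fit [475.    7.1] 29.7
brown [240. 110.] 1691 ztop 7.2 centre 422.2 -129.4 r 49.9 fit [ 422.2 -129.4] 49.6
brown [422. 127.] 1855 ztop 10.4 centre 403.9 -331.0 r 31.0 fit [ 403.7 -330.7] 30.5
brown [389. 293.] 463 ztop 308.7 centre 372.6 -163.2 r 4.4 fit [ 372.9 -162.9] 3.5
grey [452. 310.] 1736 ztop 312.1 centre 374.2 -174.3 r 11.5 fit [ 372.9 -174.4] 10.6
grey [ 71. 313.] 1058 ztop 312.0 centre 373.2 -92.4 r 7.7 fit [372.9 -92.4] 7.2
```

View pics/w7.png

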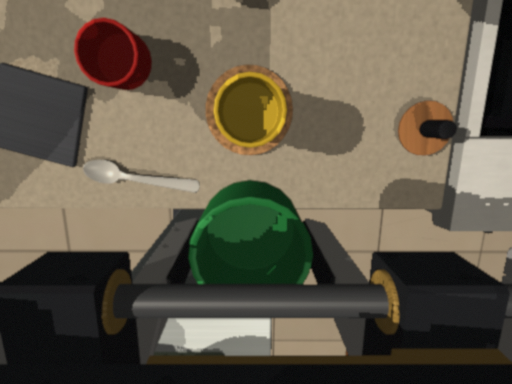

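Yellow's mouth is at (250,110) with its rim at about 102 mm. Green is held level at (249,238), and I need to go 73 mm forward.

Emit:
{"op": "carry_out", "data": {"motion": [[[0.12,0,0,0],[0.2,0,0.05,0],[0.12,0,0.13,0],[0.047,0,0.15,0],[0,0,0.12,0],[0,0,0.05,0],[0,0,0,0],[0,0,0,0],[0,0,0,0]]]}}

```text
time_s: 23.3
tool_pos: [419.4, -131.8, 118.2]
tool_rot: [1.0, 0.0, 0.001, 0.001]
wrist_force: [0.1, 0.2, -1.3]
gripper_width: 0.668
finger_force: 20.0
```

Emit:
{"op": "carry_out", "data": {"motion": [[[0,0,0.02,0],[0,0,0.02,0],[0,0,0.01,0],[0,0,0.007,0],[0,0,0,0],[0,0,0,0],[0,0,0,0]]]}}

```text
time_s: 24.0
tool_pos: [418.6, -131.3, 108.4]
tool_rot: [1.0, 0.0, 0.0, -0.0]
wrist_force: [0.2, 0.8, -1.9]
gripper_width: 0.668
finger_force: 20.0
```

Emit:
{"op": "carry_out", "data": {"motion": [[[0,0,0.007,0],[0,0,0,0],[0,0,0,0],[0,0,0,0]]]}}

```text
time_s: 24.4
tool_pos: [419.0, -131.5, 108.1]
tool_rot: [1.0, 0.0, 0.0, 0.0]
wrist_force: [-2.1, 0.7, 5.8]
gripper_width: 0.666
finger_force: 20.0
```

Emit:
{"op": "carry_out", "data": {"motion": [[[0,0,0,0],[0,0,0,0],[0,0,0,0],[0,0,0,0],[0,0,0,0],[0,0,-0.1,0],[0,0,-0.2,0],[0,0,-0.25,0],[0,0,-0.15,0],[0,0.1,0,0],[-0.05,0.2,0,0],[-0.1,0.25,0,0]]], "fingers": 1}}

```text
time_s: 25.6
tool_pos: [396.6, -214.1, 212.8]
tool_rot: [1.0, 0.002, 0.001, 0.0]
wrist_force: [0.1, 0.1, 1.0]
gripper_width: 0.998
finger_force: 0.0
```

Emit:
{"op": "carry_out", "data": {"motion": [[[-0.15,0.25,0,0],[-0.15,0.25,0.05,0],[-0.1,0.18,0.1,0],[-0.01,0.1,0.1,0],[0,0,0,0],[0,0,0,0],[0,0,0,0]]]}}

```text
time_s: 26.3
tool_pos: [335.2, -330.3, 175.5]
tool_rot: [1.0, 0.001, 0.0, 0.0]
wrist_force: [-0.6, 0.2, -0.5]
gripper_width: 1.001
finger_force: 0.0
```

```bash
cat > knob.py <<'E'
import sys
from look import *
s,d,W=look(sys.argv[1])
m=(d["depth"]>0)&(W[...,2]>46)&(W[...,2]<55)&(np.hypot(W[...,0]-404,W[...,1]+331)<30)
P=W[m][:,:2].astype(np.float32); print("knob top n",len(P),P.mean(0).round(1),cv2.minEnclosingCircle(cv2.convexHull(P)) if len(P) else "")
E
python3 knob.py w8
```

```text
tcp [ 335.2 -330.3  175.5] yaw 0.07 t 26.3 w 1.001
blue [ 72. 115.] 507 ztop 53.2 centre 415.5 -151.8 r 21.2 fit [ 420.7 -134.6] 27.9
green [ 18. 125.] 260 ztop 116.7 centre 396.2 -149.8 r 9.3 fit [ 412.7 -137.8] 22.5
brown [69. 65.] 1095 ztop 7.0 centre 447.5 -138.2 r 40.3 fit [ 430.4 -131.6] 42.3
brown [247. 117.] 2046 ztop 10.2 centre 403.8 -331.4 r 30.9 fit [ 403.7 -331.3] 30.5
brown [ 76. 132.] 1081 ztop 6.9 centre 403.3 -135.9 r 44.3 fit [ 416.3 -130.3] 44.4
brown [455. 294.] 597 ztop 292.4 centre 362.3 -378.3 r 4.0 fit [ 362.3 -377.6] 3.7
grey [494. 311.] 556 ztop 295.9 centre 363.4 -383.1 r 6.3 fit [ 362.7 -382.3] 5.2
knob top n 336 [ 403.7 -331.3] ((403.76885986328125, -331.3890075683594), 9.808502197265625)
```

View pics/w8.png

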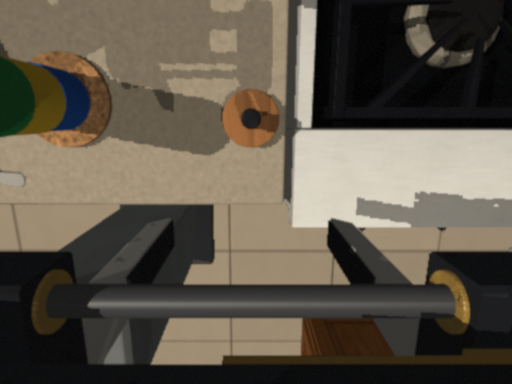

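The knob is at (251,118), measured at (403.7,-331.4). The stove's edge, from column 290 on, is close to where the right finger comes down. I'll check its height.

```bash
python3 - <<'E'
from h import *; from bench import ctrl
s=ctrl.sense();d=ctrl.get_image("wrist");W,_,_=world(d,wrist_T(s,d))
for u in range(278,330,4): print(u,W[118,u].round())
print(W[60,400].round(),W[30,430].round(),W[160,400].round())
E
```

```text
278 [ 404. -361.    8.]
282 [ 404. -366.   -1.]
286 [ 405. -384. -116.]
290 [ 404. -384.  -69.]
294 [ 404. -382.  -16.]
298 [ 404. -384.    0.]
302 [ 404. -388.    3.]
306 [ 404. -392.    2.]
310 [ 404. -397.    2.]
314 [ 404. -407.  -28.]
318 [ 404. -412.  -28.]
322 [ 404. -416.  -23.]
326 [ 404. -421.  -24.]
[ 469. -503.  -28.] [ 494. -519.   -1.] [ 358. -500.    5.]
```

The stove's edge is no higher than 5 mm, so it's no threat. I'll half-open the fingers anyway.

Emit:
{"op": "carry_out", "data": {"motion": [[[0.13,0.007,0,0],[0.2,0,0.05,0],[0.127,0,0.15,0],[0,0,0.25,0],[0,0,0.25,0],[0,0,0.2,0],[0,0,0.1,0],[0,0,0.05,0],[0,0,0,0],[0,0,0,0],[0,0,0,0]]], "fingers": 0.1}}

```text
time_s: 27.5
tool_pos: [404.2, -332.9, 18.9]
tool_rot: [1.0, 0.0, 0.001, 0.001]
wrist_force: [0.5, -0.4, 0.5]
gripper_width: 0.55
finger_force: 0.0
```

Emit:
{"op": "carry_out", "data": {"motion": [[[0,0,0,0],[0,0,0,0],[0,0,0,0],[0,0,0,0],[0,0,0,0],[0,0,0,0],[0,0,0,0],[0,0,0,0]]], "fingers": -1, "newtons": 20}}

```text
time_s: 28.3
tool_pos: [403.1, -331.9, 17.4]
tool_rot: [1.0, 0.0, -0.0, -0.0]
wrist_force: [-0.1, 0.2, 2.0]
gripper_width: 0.204
finger_force: 20.0
```

Emit:
{"op": "carry_out", "data": {"motion": [[[0,0,-0.1,0],[0,0,-0.2,0],[0,0,-0.27,0],[0,0,-0.27,0],[0,0,-0.25,0],[0,0,-0.17,0],[-0.05,-0.05,-0.1,0],[-0.1,-0.15,0,0],[-0.1,-0.2,0,0],[-0.1,-0.25,0,0],[-0.04,-0.25,0,0],[0,-0.2,0,0]]]}}

```text
time_s: 29.5
tool_pos: [343.4, -165.1, 220.8]
tool_rot: [1.0, -0.0, -0.0, -0.0]
wrist_force: [0.1, 0.3, -0.8]
gripper_width: 0.212
finger_force: 20.0
```

Emit:
{"op": "carry_out", "data": {"motion": [[[0,-0.15,0,0],[0,-0.09,0,0],[0,0,0,0],[0,0,0,0],[0,0,0,0],[0,0,0,0]]]}}

```text
time_s: 30.1
tool_pos: [344.6, -131.6, 221.3]
tool_rot: [1.0, -0.001, -0.0, 0.0]
wrist_force: [0.1, -0.2, -1.4]
gripper_width: 0.208
finger_force: 20.0
```

```bash
python3 look.py w9
```

```text
tcp [ 344.6 -131.6  221.3] yaw -0.06 t 30.1 w 0.208
green [250. 108.] 4636 ztop 144.1 centre 419.6 -132.0 r 30.1 fit [ 419.7 -132. ] 29.9
red [126.  62.] 2121 ztop 47.9 centre 475.1 7.2 r 30.4 fit [474.9   7. ] 29.7
brown [227. 124.] 459 ztop 7.0 centre 422.1 -129.0 r 49.7 fit [ 422.3 -129.4] 49.5
brown [246. 203.] 2950 ztop 213.9 centre 348.9 -130.8 r 30.1 fit [ 347.2 -131.1] 29.0
brown [250. 267.] 160 ztop 214.3 centre 318.9 -132.1 r 12.1 fit [ 324.3 -131.9] 12.1
brown [297. 301.] 345 ztop 338.2 centre 370.3 -142.4 r 5.6 fit [ 370.3 -138. ] 6.6
grey [147. 311.] 2306 ztop 341.4 centre 371.8 -110.1 r 12.0 fit [ 371.6 -110. ] 11.1
grey [347. 311.] 1666 ztop 341.5 centre 371.2 -153.4 r 11.5 fit [ 370.7 -153.6] 10.7
```

View pics/w9.png

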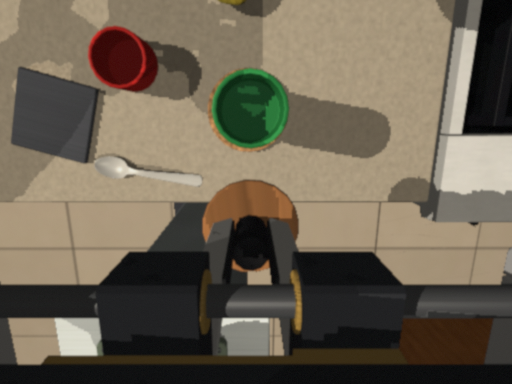

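Green is seated on the tower at (250,108) with its rim at about 146 mm. The lid is held level at (250,215).

Emit:
{"op": "carry_out", "data": {"motion": [[[0.12,0,0,0],[0.2,0.002,0,0],[0.12,0,0.08,0],[0.05,0,0.12,0],[0,0,0.12,0],[0,0,0.05,0],[0,0,0,0],[0,0,0,0],[0,0,0,0]]]}}

```text
time_s: 31.05
tool_pos: [418.8, -131.8, 167.0]
tool_rot: [1.0, -0.0, 0.001, 0.001]
wrist_force: [0.2, -0.1, -1.4]
gripper_width: 0.207
finger_force: 20.0
```

Emit:
{"op": "carry_out", "data": {"motion": [[[0,0,0.02,0],[0,0,0.02,0],[0,0,0.007,0],[0,0,0,0],[0,0,0,0],[0,0,0,0]]]}}

```text
time_s: 31.65
tool_pos: [418.2, -131.2, 158.9]
tool_rot: [1.0, 0.0, 0.0, 0.0]
wrist_force: [-0.4, 0.2, -1.2]
gripper_width: 0.207
finger_force: 20.0
```

Emit:
{"op": "carry_out", "data": {"motion": [[[0,0,0.01,0],[0,0,0.005,0],[0,0,0,0],[0,0,0,0],[0,0,0,0]]]}}

```text
time_s: 32.15
tool_pos: [418.6, -131.4, 157.4]
tool_rot: [1.0, 0.0, 0.001, 0.0]
wrist_force: [-0.6, 0.2, 6.0]
gripper_width: 0.208
finger_force: 20.0
```

Seated, with contact at the expected height. I'll release (opening half-way), lift clear and back off.

Emit:
{"op": "carry_out", "data": {"motion": [[[0,0,0,0],[0,0,0,0],[0,0,0,0],[0,0,0,0],[0,0,0,0],[0,0,-0.1,0],[0,0,-0.2,0],[0,0,-0.2,0],[0,0,-0.1,0],[-0.15,0,0,0],[-0.2,0,0,0],[-0.1,0,0,0]]], "fingers": 0.2}}

```text
time_s: 33.35
tool_pos: [349.2, -130.9, 246.4]
tool_rot: [1.0, 0.0, -0.0, 0.0]
wrist_force: [0.6, 0.2, -0.0]
gripper_width: 0.602
finger_force: 0.0
```

Emit:
{"op": "carry_out", "data": {"motion": [[[0,0,0,0],[0,0,0,0],[0,0,0,0],[0,0,0,0]]]}}

```text
time_s: 33.75
tool_pos: [351.2, -131.2, 246.5]
tool_rot: [1.0, 0.0, -0.0, -0.0]
wrist_force: [-0.2, -0.7, 0.3]
gripper_width: 0.6
finger_force: 0.0
```

```bash
python3 look.py w10; python3 - <<'E'
from bench import ctrl
import cv2
d=ctrl.get_image("side");cv2.imwrite("pics/side10.png",cv2.resize(d["pixels"][90:240,200:350],None,fx=3.6,fy=3.6,interpolation=cv2.INTER_CUBIC))
E
```

```text
tcp [ 351.2 -131.2  246.5] yaw 0.03 t 33.8 w 0.6
yellow [224.   4.] 242 ztop 42.7 centre 545.4 -106.4 r 12.9 fit [ 555.4 -107.2] 15.8
red [136.  72.] 1732 ztop 48.0 centre 475.1 6.8 r 30.3 fit [475.    6.7] 29.6
brown [244. 114.] 3628 ztop 150.0 centre 419.0 -131.9 r 30.9 fit [ 418.9 -131.8] 30.6
brown [376. 295.] 419 ztop 363.5 centre 377.8 -160.5 r 4.7 fit [ 377.9 -160.6] 3.5
grey [439. 310.] 1595 ztop 366.8 centre 380.3 -172.0 r 11.3 fit [ 380.5 -171.9] 10.6
grey [ 80. 316.] 1439 ztop 366.7 centre 377.9 -94.6 r 8.9 fit [378.2 -94.7] 8.4
```

View pics/side10.png

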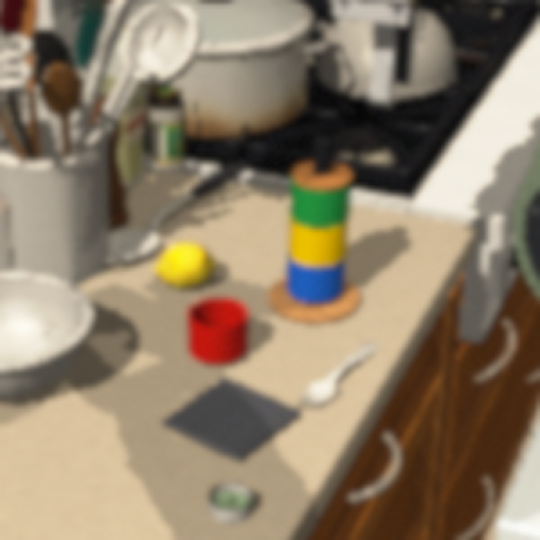

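View pics/w10.png

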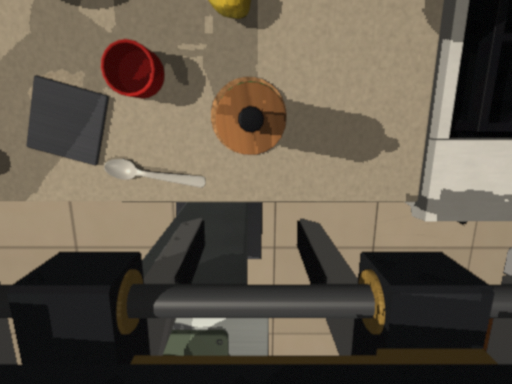

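The tower is straight: blue, yellow, green and lid at (320,175)–(315,295) in the side crop. The lid's disc measures about 151 mm high, as it should be when seated. Red hasn't moved and the gripper is clear.

```bash
python3 -c "
from bench import ctrl
print(ctrl.hand_in())"
```

```text
the job is handed in; nothing more can be done
None
```

The snack tower (blue, yellow, green, then lid) stands upright and seated, about 2 mm off the middle of the cork coaster; the red pot was left where it stood, and the job was handed in at about 34 s.

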